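Draw the blown fuse carrier from the bench's fuse box

TASK

The bench has lost its power: one of the three fuses in the fuse box has blown, and the indicator pin on top of its carrier has popped up. First turn the isolator handle clockwise fully to off, then squeeze that carrier's two side catches right in and draw it straight up out of its base, and finish while still holding it upright and still by the squeezed catches, with about 10 cm of air between the lower end of the carrier and the rims of the bases, so that the fuse can be looked at. Leave the two sound carriers, the rivet tin and the thread spool where they are.

Things in the scene. Friction and masses are not known exactly. Their poses are not given: they have to be found in the camera images.
- fuse_box: Grey steel box, 144 x 296 x 50 mm, screwed to the bench; origin: centre of its underside; front along its -x (to the robot), long side along y, z up. On its line x = 0 stand three alike black fuse bases, 54 x 54 mm, rims 82 mm above the bench, at y = +108, +48, -12 mm (any carrier in any base) and the isolator at y = -98 mm. A carrier is out of its base once raised 28 mm.
- isolator_grip (a point): Middle of the isolator's black bar handle, on its upright turning axis, 91 mm above the bench. The bar is 44 mm long (this frame's x), 12 mm thick (y), its top 103 mm above the bench; it stands on a round skirt 47 mm across whose top is 73 mm above the bench. On: the bar lies along the box's x, across the row of bases.
- isolator (a joint): The isolator's angle: about 0 (bar along the box's x) = on; 1.047 rad (60 degrees, its stop) = off; grows clockwise seen from above. Turns against about 0.06 N m of friction and stays where it is left.
- blown_grip (a point): Carrier with the blown fuse: cream-white block, 46 mm along the row (y), 35 mm thick (x), its top 38 mm above the rim; in its top a black pin, 11 mm across, stands 13 mm proud. This point: middle of the block between its catches, 20 mm above the rim; axes as the box's. Black ribbed catch pads stand out in the middle of its front (-x) and back (+x) faces, 18 mm wide, 6 to 34 mm above the rim.
- blown: The same carrier. Origin: lower end of its plug, 28 mm below the rim and 48 mm below point blown_grip; z up. The plug sits in the base with about 1.5 mm of play; carrier 0.11 to 0.17 kg. Its catches measure 48 mm across their outer faces when out, 36 mm (nearly flush) when pressed right in.
- blown_front (a joint): Travel of the blown carrier's front (-x) catch: 0 = out, its hook 3 mm under a ledge of the base; 0.006 m = pressed right in. The hook is free of the ledge from about 0.0045 m. Springs back; takes about 10 N to press right in.
- blown_back (a joint): The same for the back (+x) catch, which is pressed the opposite way.
- sound_1_grip (a point): Same point of a sound carrier: alike, but its pin is flush with the top. Stays in its base.
- sound_2_grip (a point): Same point of the other sound carrier, pin flush. Stays in its base.
- rivet_tin: Bystander: round green tin, 65 mm across, 30 mm high, left of the box; origin: centre of its underside.
- spool: Bystander: upright spool of brown thread, 42 mm across, 55 mm high, right of the box; origin: centre of its underside.
There are look-alikes about, which are no part of the job. What is shaped like the blown but pink, red or turquoise is not meant.

How it is judged:
By the outcome, as a careful person would: the job done as asked, in the order asked, and still so for the second after the job is handed in, while the arm keeps its last pose, push and grip.
It also fails if it takes over 45 s, if anything falls off the work surface, if the arm or the gripper's body presses on something with over 40 N, if the wrist force passes 120 N, or if a joint passes its speed limit or range.

ROBOT

A 6-joint arm with a two-finger parallel gripper is mounted at the origin on a cart in front of the work surface, level with it; the furniture and walls round the work are solid. World frame = base frame: x ahead of the robot, y to its left, z up, the work surface at z = 0. Lengths are in m, angles in rad, forces in N, time in s.
With the tool pointing down it reaches from about 0.3 to 0.875 m from the base axis. Payload 6.4 kg.
Tool frame: the origin (TCP) lies between the finger pads; the fingertips stand 8 mm ahead of it and the grasp point (between the pads) lies 11 mm behind it (ctrl.finger_overhang is the distance from the TCP to the fingertips, in m); z points along the fingers, y is the line along which they close (so a half turn about z gives the same grasp; the last joint's range is limited). The gripper opens to 85 mm and grips with 20 to 120 N. Pads are 22 mm wide; open, the fingers measure 114 mm over their backs; the gripper's body (76 mm by 85 mm) begins 54 mm behind the grasp point. The pads swing forward as they close: fully open they stand 13 mm farther back than shut.
Start: joints at [0.969, 0.181, 1.607, -0, 1.354, -0.206], TCP at [0.222, 0.531, 0.239] pointing down, gripper open.
Joint ranges: [-2.99, 2.99], [-0.89, 2.07], [0.3, 2.58], [-1.14, 4.28], [0, 2.63], [-3.12, 3.12]. Speed limits (rad/s): [2.57, 2.57, 3.01, 3.14, 3.14, 3.14].

INTERFACE

Orientations are given as a unit quaternion [w, x, y, z].
In Python, from bench import ctrl, camera gives the robot as it stands.
- The arm moves only by the shell command python3 -m pendant 'ROWS' [OPENING]. ROWS is JSON, a list of rows, each a list of 6 numbers: the shift along the world's x, y, z normalised to -1 to 1, where 1 is 200 mm, then the turn, a rotation vector about the world's x, y, z normalised to -1 to 1, where 1 is pi/2 rad. In form: [[dx, dy, dz, rx, ry, rz], ...]. A call has exactly 10 rows; each row shifts and turns the commanded pose from where the row before left it; what a row does not reach is not made up. A row lasts 1/8 s, in which the tool goes at most 62.5 mm and 10.7 degrees, less where a joint would pass 70% of its speed; a pose out of reach is approached as far as the arm can. A call with a number of a shift or a turn outside -1 to 1 is refused whole. A call with a gripper value outside its range is refused whole. OPENING is the opening, from -1 (shut) to 1 (fully open), set as the call begins (- or left out, the last holds). The fingers move at their own pace and stop on an object; the grip force is fixed at half the most. Time passes only in rows, so rows that do not move let the fingers close, or fill a call up. It gives the time, the measured TCP pose, the force, the opening and the grip force at its end, in the units of the state.
- ctrl.get_obs(): the state, without advancing time (a new reading comes with each control period).
- camera(name): name is "scene" or "top" or "wrist"; returns a dict with "color" (420x560x3 uint8, blue, green, red), "fx", "fy", "cx", "cy" (pixels), "xyz" and "rotation" of the camera in the world; the wrist camera has in their place "hand_eye" (4x4, takes a point from camera to tool coordinates, whose origin is the TCP and whose axes are the flange's). Camera axes: x right, y down, z forward; pixel columns grow to the right and rows downward; lengths in m; the calibration is good to about 2 mm. The wrist camera is an equidistant fisheye: a pixel r from the principal point sees the ray r / f radians off the axis. A picture is of the moment at which its call begins: read the wrist's pose just before it. There is no depth.
- ctrl.hand_in(): hands the job in; it is judged then, once.
The state is a dict: "time_s": time; "q": joint angles; "dq": joint speeds; "joint_efforts": joint torques, N m; "eef_pos": TCP position; "eef_rot": TCP orientation; "wrist_force": force on the tool from outside, world axes, zero at the start; "torque": the same for the moment, N m; "opening": opening from 0.0 (shut) to 1.0 (fully open); "grasp_force": force on a finger pad.
Only numpy, scipy, OpenCV 4.12 (cv2) and the standard library are available. Lean on these libraries where they do the work, as an engineer would, in place of code of your own. Each camera call takes 0.05 s, during which the arm holds its last target. There are 200 camera calls.

## Working session

There is one attempt and no reset: what is moved stays moved. The work goes in short steps, Python scripts to look and compute and a shell command to move; the robot and the scene stay as the last step left them, time stands still between calls to the robot, and variables do not carry over. Pictures are saved under pics/ and viewed, at most 10 in all, crops included, and the job is handed in when it is done.

```bash
mkdir -p pics; ls; python3 - <<'E'
from bench import ctrl,camera
import cv2,numpy as np
o=ctrl.get_obs();print({k:np.round(v,3) for k,v in o.items()})
for n in("scene","top"):
    c=camera(n);cv2.imwrite(f"pics/{n}0.png",c["color"]);print(n,[np.round(c[k],4).tolist() for k in("fx","fy","cx","cy","xyz","rotation")])
print(camera("wrist")["hand_eye"],ctrl.finger_overhang)
E
```

```text
pics
{'time_s': np.float64(0.0), 'q': array([ 0.969,  0.182,  1.608, -0.   ,  1.354, -0.206]), 'dq': array([-0.   ,  0.   ,  0.001, -0.001,  0.001, -0.   ]), 'joint_efforts': array([ 3.0000e-03, -4.4487e+01, -3.5135e+01,  0.0000e+00,  9.0000e-03,
        0.0000e+00]), 'eef_pos': array([0.221, 0.53 , 0.238]), 'eef_rot': array([-0.   ,  0.197,  0.98 , -0.001]), 'wrist_force': array([ 0.308, -0.896,  0.154]), 'torque': array([ 0.043, -0.004,  0.053]), 'grasp_force': np.float64(0.0), 'opening': np.float64(0.996)}
scene [500.2518, 500.2518, 277.9444, 213.6863, [0.3422, -0.6062, 1.1542], [-0.2608, 0.9575, -0.1196, 0.0313]]
top [494.5439, 494.5439, 283.2772, 207.2921, [0.4051, 0.0272, 1.0697], [-0.0307, 0.7159, -0.6965, 0.0381]]
[[ 5.88034665e-04 -9.60679431e-01 -2.77659296e-01  7.01294827e-02]
 [ 9.99999735e-01  6.83873679e-04 -2.48321840e-04 -7.36454152e-04]
 [ 4.28441568e-04 -2.77659077e-01  9.60679579e-01 -1.33455379e-01]
 [ 0.00000000e+00  0.00000000e+00  0.00000000e+00  1.00000000e+00]] 0.008
```

View pics/top0.png

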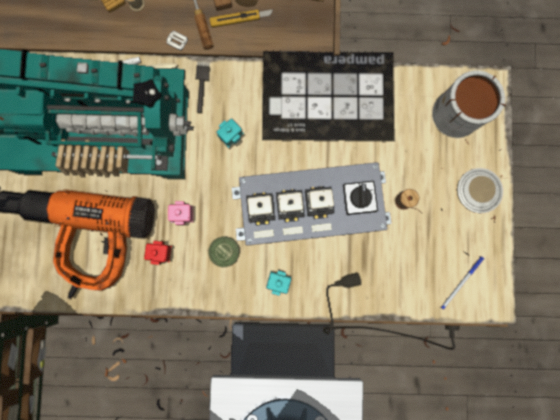

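View pics/scene0.png

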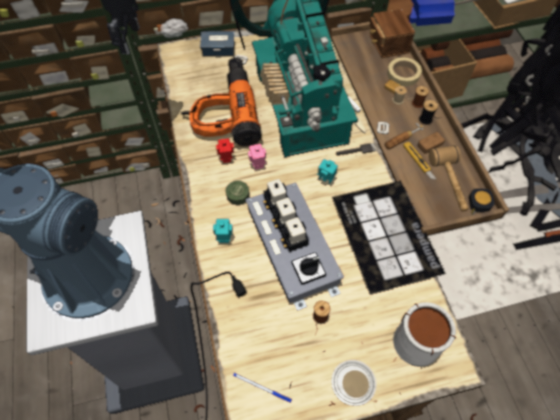

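The top picture shows the grey box with corners near (239,181), (377,163), (386,227), (246,243). The three cream carriers are at (260,205), (290,202) and (320,199), the isolator at (361,197), the tin at (224,251) and the spool at (408,199). The pink, red and turquoise blocks are the look-alikes. Next I'll enlarge the row to look for the raised pin.

```bash
cat > h.py <<'E'
import numpy as np,cv2
from scipy.spatial.transform import Rotation as R
from bench import ctrl,camera
rot=lambda q:R.from_quat(np.r_[q[1:],q[0]])
def ray(c,px,T=None):
    u=(np.array(px,float)-[c["cx"],c["cy"]])/[c["fx"],c["fy"]]
    if T is None: return np.array(c["xyz"]),rot(c["rotation"]).apply([*u,1])
    p,Rm=T; r=np.linalg.norm(u); d=np.array([*(u/r*np.sin(r)),np.cos(r)]); H=np.array(c["hand_eye"])
    return p+Rm.apply(H[:3,3]),Rm.apply(H[:3,:3]@d)
def at(c,px,z,T=None):
    o,d=ray(c,px,T); return o+d*(z-o[2])/d[2]
def proj(c,P,T=None):
    if T is None:
        v=rot(c["rotation"]).inv().apply(np.array(P)-c["xyz"]); return v[:2]/v[2]*[c["fx"],c["fy"]]+[c["cx"],c["cy"]]
    p,Rm=T;H=np.array(c["hand_eye"]);v=H[:3,:3].T@(Rm.inv().apply(np.array(P)-p)-H[:3,3])
    t=np.arccos(v[2]/np.linalg.norm(v));return v[:2]/np.linalg.norm(v[:2])*t*[c["fx"],c["fy"]]+[c["cx"],c["cy"]]
def pose():
    o=ctrl.get_obs();return np.array(o["eef_pos"]),rot(o["eef_rot"])
E
python3 - <<'E'
from h import *
c=camera("top");s=camera("scene")
for p in[(239,181),(377,163),(386,227),(246,243)]:print(at(c,p,.05).round(3))
for p in[(260,205),(290,202),(320,199),(361,197)]:print(at(c,p,.1).round(3))
a=cv2.resize(c["color"][150:255,225:425],None,fx=4,fy=4,interpolation=2)[:300,:]
b=cv2.resize(s["color"][175:300,240:350],None,fx=4,fy=4,interpolation=2)[:300,:400]
cv2.imwrite("pics/crop1.png",np.vstack([a,np.hstack([b,np.zeros((300,400,3),np.uint8)])]))
E
```

```text
[0.557 0.111 0.05 ]
[ 0.604 -0.176  0.05 ]
[ 0.47  -0.196  0.05 ]
[0.429 0.092 0.05 ]
[0.503 0.064 0.1  ]
[0.511 0.005 0.1  ]
[ 0.518 -0.054  0.1  ]
[ 0.525 -0.135  0.1  ]
```

View pics/crop1.png

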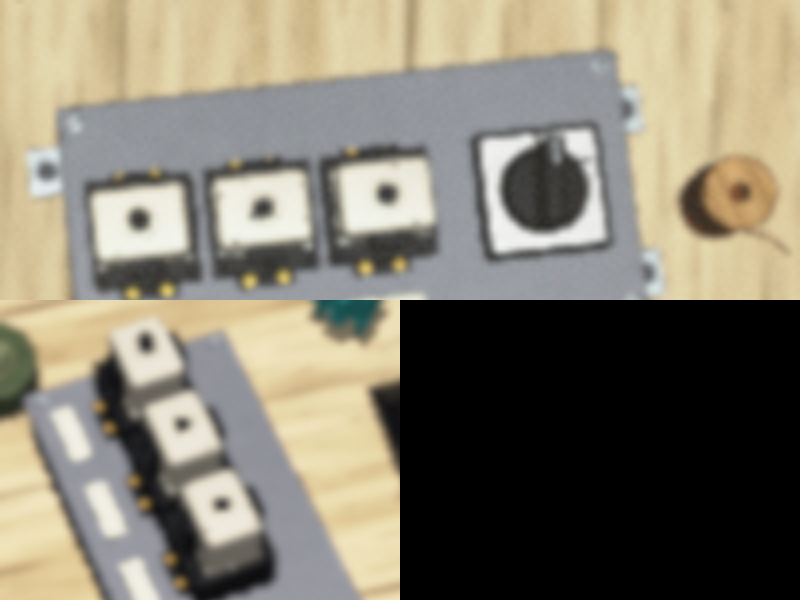

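The blown carrier can't be told apart from this crop: the pins at (140,218), (263,207) and (388,193) look alike from above. In the lower view the leftmost pin, at (146,342), looks taller. I'll go over and look from close by with the wrist camera.

```bash
python3 -m pendant '[[0.12,-0.26,0.08,0,0,0.034],[0.13,-0.28,0.08,0,0,0.034],[0.13,-0.28,0.04,0,0,0.034],[0.13,-0.28,0.02,0,0,0.034],[0.13,-0.28,0,0,0,0.034],[0.13,-0.28,0,0,0,0.034],[0.13,-0.28,0,0,0,0.034],[0.13,-0.28,0,0,0,0.034],[0.13,-0.28,0,0,0,0.034],[0.1,-0.2,0,0,0,0.034]]' 
python3 - <<'E'
from h import *
ctrl.get_obs();T=pose();c=camera("wrist");cv2.imwrite("pics/w1.png",c["color"]);print(T[0],T[1].as_matrix().round(3),c["fx"],c["cx"],c["cy"])
np.savez("w1.npz",p=T[0],m=T[1].as_matrix())
E
```

```text
time_s: 1.5
eef_pos: [0.4738, -0.0109, 0.2831]
eef_rot: [0.0, -0.069, 0.998, -0.0]
wrist_force: [0.9, 1.1, -0.3]
opening: 0.996
grasp_force: 0.0
[ 0.47378655 -0.01089261  0.28306493] [[-0.99  -0.138  0.   ]
 [-0.138  0.99  -0.   ]
 [-0.    -0.    -1.   ]] 325.19226210127806 274.6772533676956 212.27510766727553
```

View pics/w1.png

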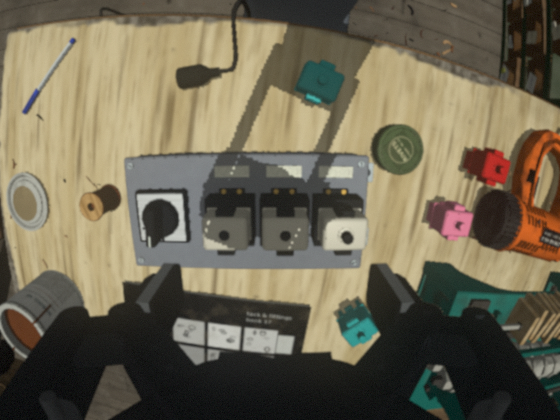

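The wrist picture has the isolator at (160,217), the carriers at (229,228), (285,228) and (344,232), the tin at (398,150) and the spool at (99,203). I'll enlarge the row and fit the box from its top corners.

```bash
python3 - <<'E'
from h import *
from scipy.optimize import least_squares
ctrl.get_obs();T=pose();c=camera("wrist");im=c["color"]
a=im[140:280,115:380];a=cv2.convertScaleAbs(cv2.resize(a,None,fx=3,fy=3,interpolation=2),alpha=1.6,beta=10);cv2.imwrite("pics/w1c.png",a)
M=np.array([[-.072,-.148,.05],[-.072,.148,.05],[.072,.148,.05],[.072,-.148,.05]])
px=np.array([(125,158),(367,156),(361,266),(137,266)],float)
W=lambda v:R.from_euler("z",v[2]).apply(M)+[v[0],v[1],0]
f=lambda v:np.ravel([proj(c,P,T)-q for P,q in zip(W(v),px)])
r=least_squares(f,[.515,-.042,.14]);print(r.x,r.fun.round(1))
t=camera("top");pt=np.array([(377,163),(239,181),(246,243),(386,227)],float)[[3,2,1,0]]
g=lambda v:np.ravel([proj(t,P)-q for P,q in zip(W(v),pt)])
r=least_squares(g,r.x);print(r.x,r.fun.round(1))
E
```

```text
[ 0.51903181 -0.04824828  0.1438906 ] [-2.8  0.2  2.9 -1.7  0.4  2.  -1.   0.5]
[ 0.51507762 -0.04194116  0.14969404] [ 1.6  1.9 -0.7  3.5 -1.7 -3.4  0.8 -2.2]
```

View pics/w1c.png

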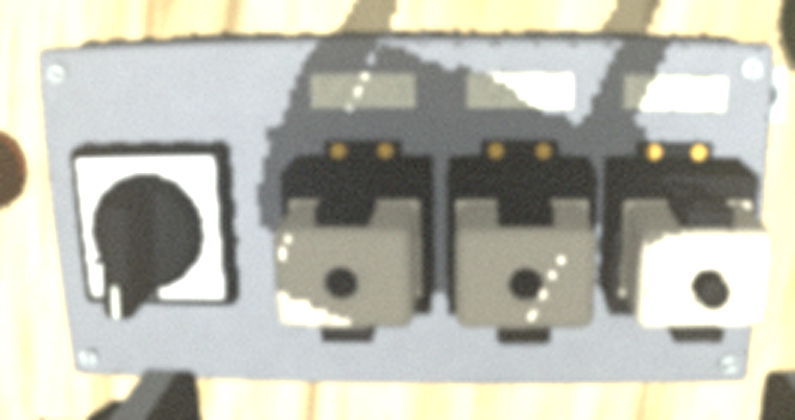

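The right-hand carrier is at (344,232) in the full picture and +108 mm in the box frame. Its pin, at (710,288) in the crop, is larger, with a visible side and a lighter cap. The other two pins, at (342,283) and (525,283), are flat discs. The scene view agrees, so the blown one is the carrier at y = +108. I'll refit with the crop's better corners.

```bash
cat > fit.py <<'E'
from h import *
from scipy.optimize import least_squares
ctrl.get_obs();T=pose();c=camera("wrist")
F=lambda q:np.array(q)/3+[115,140]
pts=[([-.072,-.148,.05],(42,50)),([-.072,.148,.05],(770,42)),([.072,.148,.05],(745,380)),([.072,-.148,.05],(78,372)),
([0,-.012,.12],(342,283)),([0,.048,.12],(525,283)),([0,.108,.133],(710,288))]
W=lambda v,m:R.from_euler("z",v[2]).apply(m)+[v[0],v[1],0]
f=lambda v:np.ravel([proj(c,W(v,m),T)-F(q) for m,q in pts])
r=least_squares(f,[.515,-.042,.14],loss="soft_l1");v=r.x;print(v,f(v).round(1))
iso=W(v,[0,-.098,.103]);print("iso",iso,"proj crop",(proj(c,iso,T)-[115,140])*3,"blown",W(v,[0,.108,.102]))
a,b=at(c,F((116,285)),.103,T),at(c,F((145,195)),.103,T);print(a,b,"bar ang",np.degrees(np.arctan2(*(a-b)[1::-1])),"yaw",np.degrees(v[2]))
for s in(-.022,.022):print((proj(c,W(v,[s,-.098,.103]),T)-[115,140])*3)
E
python3 fit.py
```

```text
[ 0.51426912 -0.03901307  0.13751802] [-4.1 -0.   1.7 -0.4  1.2  0.6 -2.9  1.8 -0.8 -0.7 -0.2 -0.7  1.8  1.8]
iso [ 0.52770345 -0.13608788  0.103     ] proj crop [110.47497746 262.65791858] blown [0.49946394 0.06796733 0.102     ]
[ 0.53592304 -0.13383351  0.103     ] [ 0.50094611 -0.12367993  0.103     ] bar ang -16.18768072517449 yaw 7.8792021273719035
[103.83315456 203.08588921]
[117.72889722 319.96529561]
```

```bash
python3 -m pendant '[[0.068,-0.156,-0.1,0,0,0],[0.068,-0.156,-0.1,0,0,0],[0.068,-0.156,-0.1,0,0,0],[0.068,-0.156,-0.1,0,0,0],[0,0,0,0,0,0],[0,0,0,0,0,0],[0,0,0,0,0,0],[0,0,0,0,0,0],[0,0,0,0,0,0],[0,0,0,0,0,0]]' 0
python3 - <<'E'
from h import *
ctrl.get_obs();T=pose();c=camera("wrist");print(T[0])
a=c["color"][120:420,60:460];cv2.imwrite("pics/w2.png",cv2.convertScaleAbs(cv2.resize(a,None,fx=2,fy=2,interpolation=2),alpha=1.5,beta=15))
v=(.5143,-.0390,.1375)
W=lambda m:R.from_euler("z",v[2]).apply(m)+[v[0],v[1],0]
for m in([-.022,-.098,.103],[0,-.098,.103],[.022,-.098,.103],[0,-.098,.073],[0,-.012,.12],[0,.108,.133]):print(m,((proj(c,W(m),T)-[60,120])*2).round())
E
```

```text
time_s: 2.95
eef_pos: [0.5276, -0.133, 0.2032]
eef_rot: [0.0, -0.069, 0.998, -0.0]
wrist_force: [0.5, -0.3, -0.0]
opening: 0.499
grasp_force: 0.0
[ 0.527569   -0.13296072  0.20317382]
[-0.022, -0.098, 0.103] [423. 134.]
[0, -0.098, 0.103] [423. 192.]
[0.022, -0.098, 0.103] [423. 246.]
[0, -0.098, 0.073] [424. 171.]
[0, -0.012, 0.12] [659. 205.]
[0, 0.108, 0.133] [922. 212.]
```

View pics/w2.png

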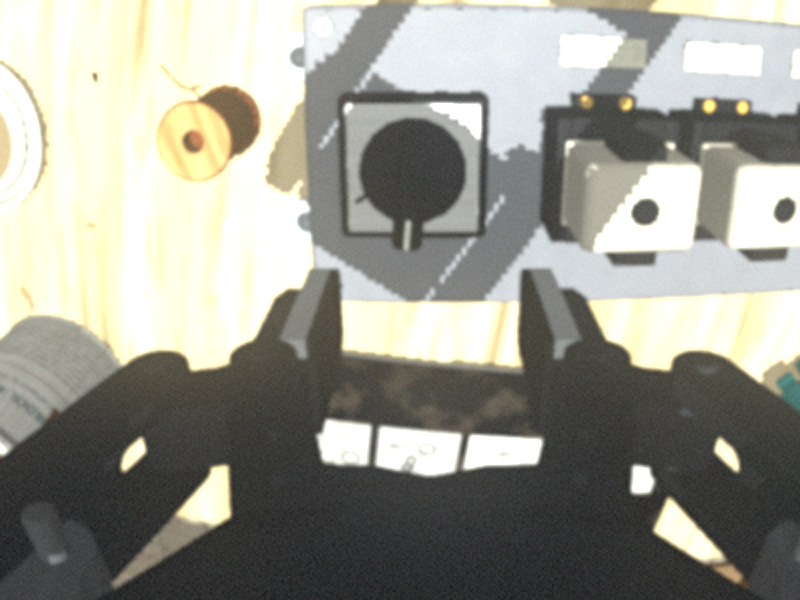

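The skirt is at (413,170) and the bar's white-marked end at (407,232). The tool's midline is at u≈430, so the axis is about 6 mm further to -y. The bar also lies about 4° clockwise of the tool. I'll descend, then grip.

```bash
python3 -m pendant '[[0.002,-0.016,0,0,0,-0.022],[0.002,-0.016,-0.05,0,0,-0.022],[0,0,-0.1,0,0,0],[0,0,-0.1,0,0,0],[0,0,-0.1,0,0,0],[0,0,-0.1,0,0,0],[0,0,-0.075,0,0,0],[0,0,-0.05,0,0,0],[0,0,0,0,0,0],[0,0,0,0,0,0]]' && python3 -m pendant '[[0,0,0,0,0,0],[0,0,0,0,0,0],[0,0,0,0,0,0],[0,0,0,0,0,0],[0,0,0,0,0,0],[0,0,0,0,0,0],[0,0,0,0,0,0],[0,0,0,0,0,0],[0,0,0,0,0,0],[0,0,0,0,0,0]]' -1
```

```text
time_s: 4.25
eef_pos: [0.5289, -0.1398, 0.0886]
eef_rot: [0.0, -0.035, 0.999, -0.0]
wrist_force: [0.2, -0.0, 0.4]
opening: 0.499
grasp_force: 0.0
time_s: 5.5
eef_pos: [0.5289, -0.1402, 0.0888]
eef_rot: [0.001, -0.035, 0.999, -0.001]
wrist_force: [-1.5, -2.7, 4.9]
opening: 0.126
grasp_force: 62.0
```

```bash
python3 -m pendant '[[0,0,0,0,0,-0.06],[0,0,0,0,0,-0.06],[0,0,0,0,0,-0.06],[0,0,0,0,0,-0.06],[0,0,0,0,0,-0.06],[0,0,0,0,0,-0.06],[0,0,0,0,0,-0.06],[0,0,0,0,0,-0.06],[0,0,0,0,0,-0.06],[0,0,0,0,0,-0.06]]'; python3 -c "
from h import *
o=ctrl.get_obs();print(o['torque'],rot(o['eef_rot']).as_euler('zyx',degrees=True))"
```

```text
time_s: 6.75
eef_pos: [0.5295, -0.139, 0.0888]
eef_rot: [0.001, 0.424, 0.906, 0.001]
wrist_force: [1.8, 3.1, 5.9]
opening: 0.126
grasp_force: 61.9
[ 0.40817141 -0.33836301  0.02495835] [-1.29784364e+02  1.40875223e-01 -1.79966830e+02]
```

```bash
python3 -m pendant '[[0,0,0,0,0,-0.01],[0,0,0,0,0,-0.01],[0,0,0,0,0,-0.01],[0,0,0,0,0,-0.01],[0,0,0,0,0,-0.01],[0,0,0,0,0,-0.01],[0,0,0,0,0,0],[0,0,0,0,0,0],[0,0,0,0,0,0],[0,0,0,0,0,0]]'; python3 -c "
from h import *
o=ctrl.get_obs();print(o['torque'],2*np.degrees(np.arctan2(o['eef_rot'][2],o['eef_rot'][1])))"
```

```text
time_s: 8.0
eef_pos: [0.5295, -0.139, 0.0889]
eef_rot: [0.001, 0.463, 0.886, 0.0]
wrist_force: [1.9, 2.8, 5.1]
opening: 0.121
grasp_force: 73.1
[ 0.36458699 -0.31876064  1.56702761] 124.77532804984939
```

The torque rose to 1.6 N·m, so the isolator is at its stop. I'll release it, rise and go over the blown carrier.

```bash
python3 -m pendant '[[0,0,0,0,0,0],[0,0,0,0,0,0],[0,0,0,0,0,0],[0,0,0,0,0,0],[0,0,0.05,0,0,0],[0,0,0.1,0,0,0],[0,0,0.12,0,0,0],[0,0,0.13,0,0,0],[0,0,0.13,0,0,0],[0,0,0.07,0,0,0]]' 0; python3 -m pendant '[[-0.02,0.1,0,0,0,-0.05],[-0.02,0.18,0,0,0,-0.05],[-0.023,0.19,0,0,0,-0.05],[-0.023,0.19,0,0,0,-0.05],[-0.023,0.19,0,0,0,-0.05],[-0.026,0.175,0,0,0,-0.059],[0,0,0,0,0,0],[0,0,0,0,0,0],[0,0,0,0,0,0],[0,0,0,0,0,0]]' 1
python3 - <<'E'
from h import *
ctrl.get_obs();T=pose();c=camera("wrist");print(T[0],T[1].as_matrix().round(3))
cv2.imwrite("pics/w3.png",cv2.convertScaleAbs(cv2.resize(c["color"],(800,600),interpolation=2),alpha=1.3,beta=10))
for z in(.073,.082,.103,.12,.133):print(z,(proj(c,[T[0][0]+1e-6,T[0][1],z],T)*800/560).round())
E
```

```text
time_s: 9.25
eef_pos: [0.5291, -0.1399, 0.2102]
eef_rot: [0.001, 0.465, 0.885, 0.0]
wrist_force: [-0.8, -0.2, -1.0]
opening: 0.5
grasp_force: 0.0
time_s: 10.5
eef_pos: [0.5015, 0.0647, 0.2079]
eef_rot: [-0.0, 0.665, 0.747, -0.0]
wrist_force: [0.8, -0.2, -0.2]
opening: 1.0
grasp_force: 0.0
[0.50149556 0.06465539 0.20790341] [[-0.116  0.993 -0.   ]
 [ 0.993  0.116 -0.   ]
 [-0.    -0.    -1.   ]]
0.073 [393. 290.]
0.082 [393. 294.]
0.103 [393. 304.]
0.12 [393. 314.]
0.133 [393. 322.]
```

View pics/w3.png

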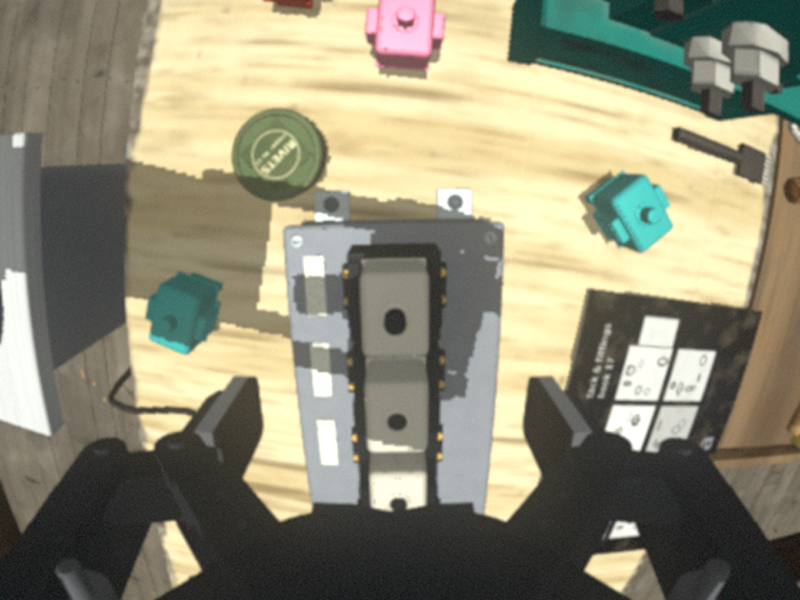

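The carrier under the tool has its pin at (395,322), where the tool axis meets z = 0.133, so it is centred. It should be confirmed in one enlarged crop against the flush pin at (397,421).

```bash
python3 - <<'E'
from h import *
c=camera("wrist");a=c["color"][165:350,230:330]
cv2.imwrite("pics/w3c.png",cv2.convertScaleAbs(cv2.resize(a,None,fx=3.2,fy=3.2,interpolation=2),alpha=2.2,beta=40))
E
```

```text
(no output)
```

View pics/w3c.png

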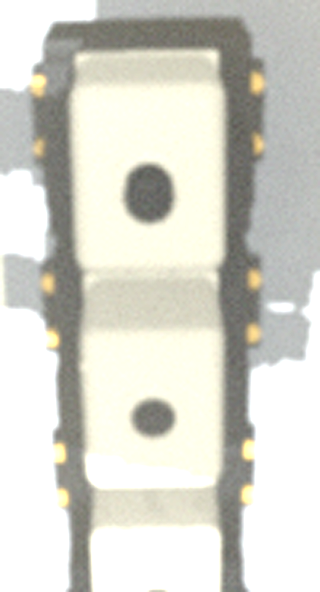

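The near carrier's pin at (149,193) is larger and longer, a raised side view, while the next one at (153,417) is a flat disc. So the blown carrier is confirmed as the one under the tool. I'll descend and squeeze.

```bash
python3 -m pendant '[[0.003,0,-0.05,0,0,0.011],[0,0,-0.1,0,0,0],[0,0,-0.1,0,0,0],[0,0,-0.1,0,0,0],[0,0,-0.1,0,0,0],[0,0,-0.07,0,0,0],[0,0,-0.05,0,0,0],[0,0,0,0,0,0],[0,0,0,0,0,0],[0,0,0,0,0,0]]' && python3 -m pendant '[[0,0,0,0,0,0],[0,0,0,0,0,0],[0,0,0,0,0,0],[0,0,0,0,0,0],[0,0,0,0,0,0],[0,0,0,0,0,0],[0,0,0,0,0,0],[0,0,0,0,0,0],[0,0,0,0,0,0],[0,0,0,0,0,0]]' -1
```

```text
time_s: 11.85
eef_pos: [0.5025, 0.0654, 0.0947]
eef_rot: [0.001, 0.658, 0.753, 0.0]
wrist_force: [-0.0, -0.6, 0.0]
opening: 0.998
grasp_force: 0.0
time_s: 13.1
eef_pos: [0.5028, 0.0655, 0.0952]
eef_rot: [0.001, 0.658, 0.753, 0.0]
wrist_force: [-1.7, -0.8, 7.6]
opening: 0.399
grasp_force: 60.8
```

The opening is about 35 mm, so both catches are pressed right in. I'll draw it up slowly and check partway.

```bash
python3 -m pendant '[[0,0,0.01,0,0,0],[0,0,0.015,0,0,0],[0,0,0.015,0,0,0],[0,0,0.02,0,0,0],[0,0,0.02,0,0,0],[0,0,0.02,0,0,0],[0,0,0.02,0,0,0],[0,0,0.02,0,0,0],[0,0,0.02,0,0,0],[0,0,0.02,0,0,0]]'
```

```text
time_s: 14.35
eef_pos: [0.5019, 0.0655, 0.1302]
eef_rot: [-0.0, 0.658, 0.753, -0.0]
wrist_force: [-0.6, 0.2, -1.3]
opening: 0.407
grasp_force: 59.7
```

It came free: the wrist carries about 1.3 N, which is the carrier's weight. Now the rest of the lift.

```bash
python3 -m pendant '[[0,0,0.04,0,0,0],[0,0,0.08,0,0,0],[0,0,0.09,0,0,0],[0,0,0.09,0,0,0],[0,0,0.08,0,0,0],[0,0,0.06,0,0,0],[0,0,0.025,0,0,0],[0,0,0,0,0,0],[0,0,0,0,0,0],[0,0,0,0,0,0]]'
python3 - <<'E'
from h import *
T=pose();print(T[0])
a=camera("wrist")["color"];s=camera("scene")
b=cv2.resize(s["color"][140:300,200:360],(400,400),interpolation=2);t=cv2.resize(a[80:400,100:420],(400,400))
cv2.imwrite("pics/end.png",cv2.convertScaleAbs(np.hstack([t,b]),alpha=1.3,beta=10))
E
```

```text
time_s: 15.6
eef_pos: [0.5016, 0.0655, 0.2223]
eef_rot: [-0.001, 0.658, 0.753, -0.0]
wrist_force: [0.7, 1.1, -1.1]
opening: 0.403
grasp_force: 59.8
[0.50158352 0.06552054 0.22231194]
```

View pics/end.png

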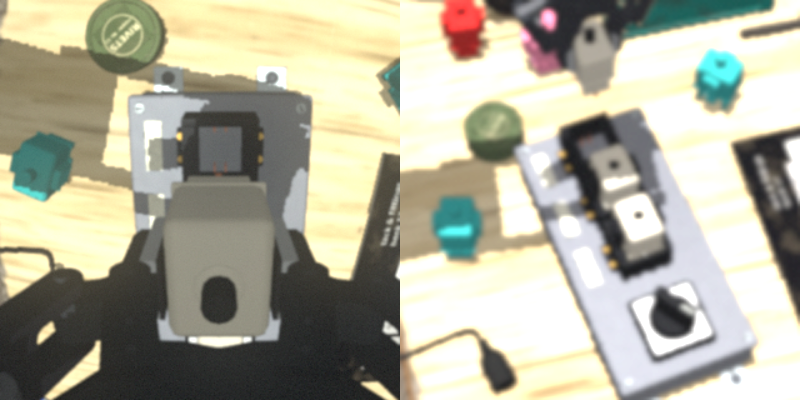

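The left half shows the carrier with its proud pin at (218,300), held upright between the pads, and its base empty at (220,150). The right half shows both sound carriers seated at (610,170) and (640,220), and the isolator bar turned at (672,312). The lift was 127 mm, which leaves about 99 mm of air. I'll hand it in.

```bash
python3 -c "
from bench import ctrl
print(max(abs(ctrl.get_obs()['dq'])),ctrl.hand_in())"
```

```text
the job is handed in; nothing more can be done
0.0015861736208412564 None
```

The isolator is turned clockwise to its off stop, and the blown carrier (the leftmost, at y = +108 mm) is out and held upright and still by its squeezed catches, about 99 mm above the base rims; I touched nothing else, and the job is handed in.

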